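# Vent an extinguisher valve before stripping it

### The arm

A 7-joint arm with a two-finger parallel gripper is mounted at the origin on the work surface. World frame = base frame: x ahead of the robot, y to its left, z up, the work surface at z = 0. Lengths are in m, angles in degrees, forces in N, time in s.
With the tool pointing down it reaches from about 0.425 to 0.875 m from the base axis. Payload 4.7 kg.
Tool frame: the origin (TCP) lies at the very end of the fingers, on their centre line; the grasp point (between the pads) lies 19 mm behind it; z points along the fingers, y is the line along which they close (so a half turn about z gives the same grasp; the last joint's range is limited). The gripper opens to 87 mm and grips with 3 to 60 N. Pads are 19 mm wide; open, the fingers measure 117 mm over their backs; the gripper's body (75 mm by 190 mm) begins 51 mm behind the grasp point.
Start: joints at [76.897, 18.392, -4.016, 83.108, 1.295, 78.541, -3.26], TCP at [0.156, -0.631, 0.184] pointing down, gripper open.
Joint ranges: [-163.93, 163.93], [-17.29, 119.83], [-79.2, 71.16], [3.27, 140.29], [-89.18, 269.18], [5.43, 117.66], [-154.24, 154.24]. Speed limits (degrees/s): [147.25, 147.25, 180, 180, 180, 180, 180].

### API

Orientations are given as [roll, pitch, yaw] about the fixed x, y, z axes, in that order (R = Rz(yaw) Ry(pitch) Rx(roll)).
In Python, from cell import get_obs, cams, ticket, finder gives the robot as it stands.
- The arm moves only by the shell command python3 -m creep 'ROWS' [FORCE]. ROWS is text: rows parted by semicolons, each of 5 numbers parted by spaces: the shift along the world's x, y, z in m, then the turn about the world's z in degrees, then the finger opening in m, from 0 to 0.087. A call has 1 to 8 rows; each row shifts and turns the commanded pose from where the row before left it; what a row does not reach is not made up. A row lasts 1/8 s, in which the tool goes at most 62.5 mm and 10.7 degrees, less where a joint would pass 70% of its speed; a pose out of reach is approached as far as the arm can. A call with a gripper value outside its range is refused whole. The fingers move at their own pace and stop on an object; FORCE is the grip in N (left out, the last holds). Time passes only in rows, so rows that do not move let the fingers close. It gives the time, the measured TCP pose, the force, the opening and the grip force at its end, in the units of the state.
- get_obs(): the state, without advancing time (a new reading comes with each control period).
- cams.read_camera(name): name is "scene" or "top"; returns the picture (420x560x3 uint8, red, green, blue); there is no depth.
- cams.calibration(name): a dict with "fx", "fy", "cx", "cy" (pixels), "extrinsics" (4x4, takes a point from world to camera coordinates). Camera axes: x right, y down, z forward; pixel columns grow to the right and rows downward; lengths in m; the calibration is good to about 2 mm. A picture is of the moment at which its call begins. calibration takes no time and is no camera call.
- ticket.sign_off(): hands the job in; it is judged then, once.
Trained networks look in the newest picture that a camera, given by its name, has taken for a name from the list of things; names that differ only in an ending like _2 or _b are one class to them, and where a whole thing is asked for, a point or a joint stands for the part that bears it (a point fixed in the world has none). Each returns a list of dicts, best first, with "p" (0 to 1); they miss things now and then, are a little off and sometimes report something else, mostly with a low value. They report only what shows in the picture. A call takes as long as a camera call.
- finder.masks_of(name, camera): "mask" (420x560 bool, what is visible of it) and "xy" ([column, row] in pixels, amid what is visible of it).
- finder.tip_of(name, camera): "xy" ([column, row] in pixels: a listed point, or the origin of a listed thing).
The state is a dict: "time_s": time; "qpos": joint angles; "joint_velocities": joint speeds; "effort": joint torques, N m; "tool_pos": TCP position; "tool_rot": TCP orientation; "force": force on the tool from outside, world axes, zero at the start; "wrist_torque": the same for the moment, N m; "grip_width": finger opening in m; "grasp_force": force on a finger pad.
Only numpy, scipy, OpenCV 4.12 (cv2) and the standard library are available. Lean on these libraries where they do the work, as an engineer would, in place of code of your own. Each camera call takes 0.05 s, during which the arm holds its last target. There are 200 camera calls.

### The job

The extinguisher valve held in the bench vice is about to be stripped: pull its safety pin straight out and lay it down inside the empty parts tray, without dropping it from a height. Then squeeze the lever and the fixed grip together between the fingers until the lever is fully home, hold it there for two seconds to vent what pressure is left, let it spring right back, give it one more full squeeze to be sure and let it spring back again. Do not disturb anything else on the counter.

Things in the scene. Friction and masses are not known exactly. Their poses are not given: they have to be found in the camera images.
- vice: Blue bench vice fixed to the counter, holding a chrome valve on its side. Origin on the counter under the jaw gap's middle; z up, x along the screw from the T-bar (-173 mm) back to the anvil (+111 mm). Jaws 80 mm wide along y, tops 132 mm high. The valve's axis is level along y, 115 mm high; its head stands out of the jaws at y = 42 to 135 mm, two bars (grip, lever) reaching from it towards -x.
- grip: The fixed grip of the valve: dark steel bar along the vice's x to x = -126 mm, z 104 to 126 mm, 10 mm thick (vice y = 85 to 95 mm; from x = -112 on a lip, y = 81 to 95). Between it and the plane of the jaw ends 41 mm are free for a finger; only low loose parts lie under it. Origin at its root, at vice (-12, 90, 115) mm; axes as the vice's.
- lever (a joint): Sprung squeeze lever, a steel bar beside the grip on its +y side, z 104 to 126 mm, upright hinge at vice (18, 110) mm, tip 135 mm from it. 0 = sprung open, 0.22 rad = fully home, parallel with the grip. The squeeze point needs about 5 N at the start, 13 N at home; let go, it returns to 0. With the safety pin in, it stops hard before 0.1 rad.
- lever_pad (a point): Point on the lever's outer (+y) face, 103 mm from the hinge, mid-height (115 mm): where the finger presses; it moves 23 mm from open to home. The outer faces of lever and grip are 49 mm apart here with the lever open, 26 mm with it home.
- squeeze_point (a point): Point fixed to the vice, at vice (-85, 98, 115) mm: midway between the outer faces of grip and lever when the lever is home. The closing line for squeezing is the vice's y; fingers centred here and coming from above need 74 mm opening or more to straddle the open lever.
- pin: Brass safety pin with a steel ring, upright in its hole at vice (-30, 110) mm. Origin on its axis under the head, which rests at 134 mm height; z from tip to ring. Shank 6.5 mm diameter, head 12 mm diameter and 12 mm high. A spring plunger clicks into a groove near the tip: a straight upward pull of 6 to 10 N frees it within 8 mm, then it drags lightly; it is out after 55 mm. Mass 28 to 46 g.
- pin_tip (a point): The lower end of the pin, on its axis, 54 mm below the underside of the head. The shank passes two ears on the valve (vice x = -43 to -17 mm, y = 86 to 120 mm), the upper ear's top at 134 mm height.
- pin_ring (a point): Centre of the pin's steel ring, 25.5 mm above the underside of the head. The ring is fixed rigidly to the head, 34 mm outside, 4 mm wire, top 42.5 mm above the underside of the head; it lies in the pin's own y-z plane, so across the pin's x it is only 4 mm thick. The pin is turned at random about its axis.
- tray_c: Low open tray of folded steel, fixed to the counter: outside 110 (its x) x 150 (its y) x 30 mm high, walls and floor 3 mm. Origin at the centre of its underside. This is the EMPTY tray, where the pin goes.
- tray_a: Low open tray of folded steel, fixed to the counter: outside 110 (its x) x 150 (its y) x 30 mm high, walls and floor 3 mm. Origin at the centre of its underside. It holds two carriers.
- tray_b: Low open tray of folded steel, fixed to the counter: outside 110 (its x) x 150 (its y) x 30 mm high, walls and floor 3 mm. Origin at the centre of its underside. It holds one carrier.
- shell: Bystander: bare red extinguisher shell standing upright, 84 mm in diameter, 265 mm high to its steel neck, loose and easily toppled, between the vice and the right-hand places. Origin at the centre of its foot.
- canister: Bystander: tin canister with knurled screw lid, 84 mm in diameter, 125 mm high. Origin at the centre of its foot. It and the three trays stand in random order at four places, two to the left and two to the right.
- horn: Bystander: red plastic horn nozzle standing on its mouth, 86 mm in diameter at the foot, 145 mm high. Origin at the centre of its foot.
- spare_valve: Bystander: spare chrome valve body without lever, standing on its brass neck, 46 mm wide with side ports reaching 34 mm from its axis, 96 mm high. Origin at the centre of its foot.
- carrier_a: Black nylon O-ring carrier, a grooved disc 40 mm in diameter and 19 mm high, origin at the centre of its underside; in tray_a.
- carrier_b: Black nylon O-ring carrier, a grooved disc 40 mm in diameter and 19 mm high, origin at the centre of its underside; in tray_a.
- carrier_c: Black nylon O-ring carrier, a grooved disc 40 mm in diameter and 19 mm high, origin at the centre of its underside; in tray_b.
- carrier_d: Black nylon O-ring carrier, a grooved disc 40 mm in diameter and 19 mm high, origin at the centre of its underside; on the counter.

How it is judged:
By the outcome, as a careful person would: the job done as asked, in the order asked, and still so for the second after the job is handed in, with the robot touching nothing.
It also fails if it takes over 69 s, if anything falls off the work surface, if the arm or the gripper's body presses on something with over 40 N, if the wrist force passes 120 N, or if a joint passes its speed limit or range.

## Working session

There is one attempt and no reset: what is moved stays moved. The work goes in short steps, Python scripts to look and compute and a shell command to move; the robot and the scene stay as the last step left them, time stands still between calls to the robot, and variables do not carry over. Pictures are saved under pics/ and viewed, at most 10 in all, crops included, and the job is handed in when it is done.

```bash
mkdir -p pics; ls; cat > h.py <<'E'
import numpy as np, cv2
from cell import get_obs, cams, ticket, finder
def shot(n,f=None):
    im=cams.read_camera(n)
    if f: cv2.imwrite('pics/'+f,im[:,:,::-1])
    return im
def ray(n,uv):
    c=cams.calibration(n);E=np.array(c['extrinsics']);R,t=E[:3,:3],E[:3,3]
    d=R.T@np.array([(uv[0]-c['cx'])/c['fx'],(uv[1]-c['cy'])/c['fy'],1]);return -R.T@t,d
def atz(n,uv,z):
    o,d=ray(n,uv);return o+d*(z-o[2])/d[2]
def proj(n,p):
    c=cams.calibration(n);E=np.array(c['extrinsics']);q=E[:3,:3]@np.array(p)+E[:3,3]
    return np.array([c['fx']*q[0]/q[2]+c['cx'],c['fy']*q[1]/q[2]+c['cy']])
def tri(uv1,uv2,a='scene',b='top'):
    o1,d1=ray(a,uv1);o2,d2=ray(b,uv2);s=np.linalg.lstsq(np.c_[d1,-d2],o2-o1,rcond=None)[0]
    p,q=o1+d1*s[0],o2+d2*s[1];return (p+q)/2,np.linalg.norm(p-q)
E
python3 - <<'E'
from h import *
np.set_printoptions(precision=4,suppress=True)
a=shot('scene','s0.png');b=shot('top','t0.png')
for n in('scene','top'):
    print(n,ray(n,(280,210)))
Z={'vice':0,'grip':.115,'lever_pad':.115,'squeeze_point':.115,'pin':.134,'pin_tip':.08,'pin_ring':.1595,'tray_c':0,'shell':0,'tray_a':0,'tray_b':0,'canister':0}
for k,z in Z.items():
    u={}
    for n in('scene','top'):
        r=finder.tip_of(k,n)
        for x in r[:3]: print(k,n,np.round(x['xy'],1),round(x['p'],2),atz(n,x['xy'],z))
        if r:u[n]=r[0]['xy']
    if len(u)==2: print('   tri',*tri(u['scene'],u['top']))
E
```

```text
pics
scene (array([0.9004, 0.567 , 0.7531]), array([-0.3796, -0.6217, -0.6853]))
top (array([ 0.2946, -0.0049,  1.2833]), array([ 0.2192,  0.0337, -0.9752]))
vice scene [257.4 255.6] 0.62 [ 0.6119 -0.0065  0.    ]
vice top [305.5 199.7] 0.63 [ 0.6162 -0.0202  0.    ]
   tri [ 0.6132 -0.0165 -0.0071] 0.011819610791208713
grip scene [271.7 247.7] 0.55 [0.6202 0.0772 0.115 ]
grip scene [309.2 259.3] 0.31 [0.5705 0.1422 0.115 ]
grip top [265.1 180.9] 0.68 [0.6207 0.0769 0.115 ]
grip top [441.5 282.6] 0.49 [ 0.4361 -0.3326  0.115 ]
grip top [232.9 199.4] 0.35 [0.5695 0.1436 0.115 ]
   tri [0.6204 0.077  0.1151] 0.0005292327211981443
lever_pad scene [312.4 256.6] 0.6 [0.561  0.1396 0.115 ]
lever_pad top [232.8 199.7] 0.75 [0.5688 0.1438 0.115 ]
   tri [0.566  0.1437 0.1227] 0.0027491137462164186
squeeze_point scene [308.  241.2] 0.56 [0.5452 0.0999 0.115 ]
squeeze_point top [252.9 208.4] 0.59 [0.554  0.0963 0.115 ]
   tri [0.55   0.099  0.1183] 0.008811388671801671
pin scene [284.9 248.8] 0.5 [0.6072 0.1077 0.134 ]
pin top [255.2 179.6] 0.48 [0.6158 0.0979 0.134 ]
pin top [236.  201.4] 0.3
[... 1140 characters left out ...]
3 180.8] 0.69 [0.6499 0.1117 0.    ]
tray_a top [144.9 250.3] 0.61 [0.4467 0.3525 0.    ]
   tri [ 0.5979 -0.3613 -0.0088] 0.0006789200485786075
tray_b scene [204.2 176.5] 0.9 [ 0.6016 -0.351   0.    ]
tray_b scene [418.  342.4] 0.87 [0.443  0.3548 0.    ]
tray_b top [441.9 223. ] 0.89 [ 0.5956 -0.3587  0.    ]
tray_b top [254.3 180.8] 0.69 [0.6499 0.1117 0.    ]
tray_b top [144.9 250.3] 0.61 [0.4467 0.3525 0.    ]
   tri [ 0.5979 -0.3613 -0.0088] 0.0006789200485786075
canister scene [350.3 380.8] 0.63 [0.6083 0.3483 0.    ]
canister scene [270.3 248.5] 0.39 [ 0.574  -0.0105  0.    ]
canister top [158.6 186.5] 0.83 [0.6084 0.346  0.    ]
   tri [ 0.6082  0.3472 -0.0018] 0.0017298355571100552
```

```bash
python3 - <<'E'
import cv2,numpy as np
t=cv2.imread('pics/t0.png');s=cv2.imread('pics/s0.png')
cv2.imwrite('pics/tc.png',cv2.resize(t[140:280,190:370],(771,600),interpolation=cv2.INTER_CUBIC))
cv2.imwrite('pics/sc.png',cv2.resize(s[180:300,210:370],(800,600),interpolation=cv2.INTER_CUBIC))
E
```

```text
(no output)
```

View pics/t0.png

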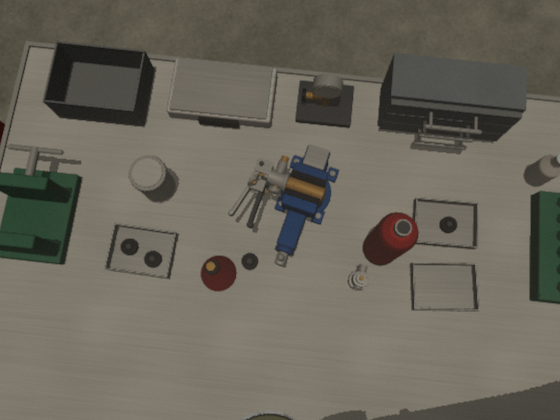

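View pics/s0.png

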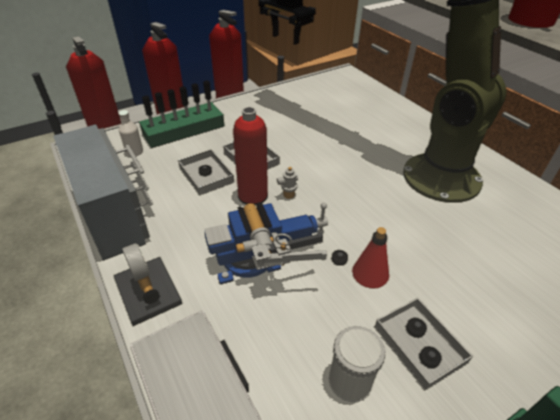

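View pics/tc.png

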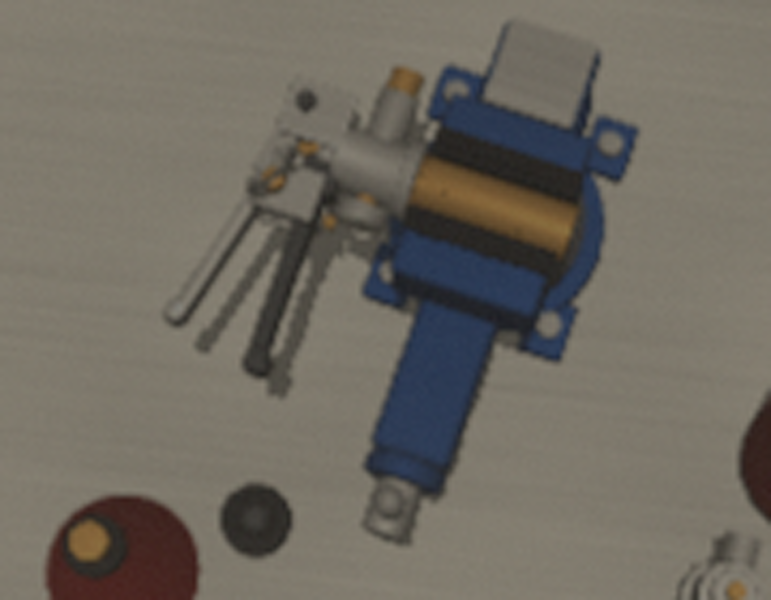

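View pics/sc.png

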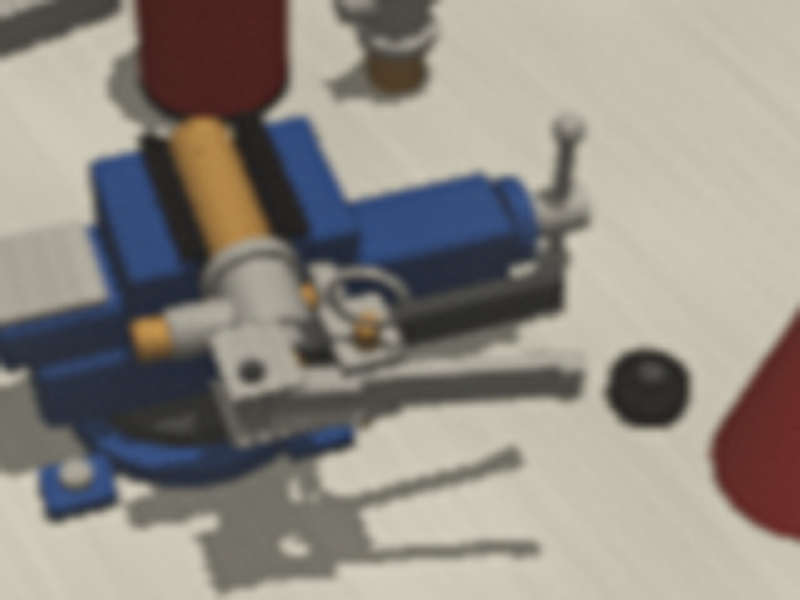

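```bash
cat > fit.py <<'E'
from h import *
from scipy.optimize import least_squares
np.set_printoptions(precision=4,suppress=True)
T=lambda x,y:(190+(x-.0)*180/771,140+y*140/600)
S=lambda x,y:(210+x/5,180+y/5)
# camera, pixel, vice pt, weight
ob=[('top',T(258,374),(-.126,.088,.122),1),('scene',S(562,272),(-.126,.088,.122),1),
('top',(265.1,180.9),(-.012,.09,.115),1),('scene',(271.7,247.7),(-.012,.09,.115),1),
('top',(232.8,199.7),(-.0797,.1438,.115),.5),('top',T(272,180),(-.03,.11,.140),.7),('scene',S(367,325),(-.03,.11,.140),.7),
('top',(252.9,208.4),(-.085,.098,.115),.7),('scene',(308,241.2),(-.085,.098,.115),.7),
('top',T(512,200),(0,0,.13),.4)]
def W(p,v):
    c,s=np.cos(p[2]),np.sin(p[2]);return np.array([p[0]+c*v[0]-s*v[1],p[1]+s*v[0]+c*v[1],v[2]])
f=lambda p:np.concatenate([(proj(n,W(p,v))-u)*w for n,u,v,w in ob])
r=least_squares(f,[.6,0,-.33],loss='soft_l1');P=r.x
if __name__=='__main__':
    print(P[:2],np.degrees(P[2]));print(f(P).reshape(-1,2))
    for v in [(-.03,.11,.134),(-.085,.098,.115)]:print(W(P,v))
    ims=[]
    for n,f0 in(('top','t0.png'),('scene','s0.png')):
        im=cv2.imread('pics/'+f0);u=proj(n,W(P,(-.05,.1,.13)));o=np.round(u-[30,30]).astype(int)
        c=im[o[1]:o[1]+60,o[0]:o[0]+60];c=cv2.convertScaleAbs(cv2.resize(c,(400,400),interpolation=cv2.INTER_CUBIC),alpha=1.4);ims.append(c);d=c.copy()
        k=lambda v:tuple(int(a) for a in (proj(n,W(P,v))-o+.5)*400/60)
        for z in(.104,.126):
            cv2.line(d,k((-.012,.095,z)),k((-.126,.095,z)),(0,255,0),1);cv2.line(d,k((-.012,.085,z)),k((-.126,.085,z)),(0,255,0),1)
        cv2.polylines(d,[np.array([k(v) for v in[(-.043,.086,.134),(-.017,.086,.134),(-.017,.12,.134),(-.043,.12,.134)]])],True,(255,255,0),1)
        cv2.circle(d,k((-.03,.11,.14)),4,(0,0,255),1)
        ims.append(d)
    cv2.imwrite('pics/ov.png',cv2.resize(np.vstack([np.hstack(ims[:2]),np.hstack(ims[2:])]),(600,600)))
E
python3 fit.py
```

```text
[ 0.6138 -0.0138] -12.043277360365858
[[-1.1109  0.0501]
 [-0.3236 -2.2287]
 [ 0.0779 -0.0523]
 [-0.3561 -0.0479]
 [-0.0227  0.6448]
 [ 0.0782  0.2754]
 [-0.3444 -0.4409]
 [-1.1959  0.758 ]
 [-1.6551  0.691 ]
 [-1.9112 -0.0876]]
[0.6074 0.1    0.134 ]
[0.5511 0.0998 0.115 ]
```

View pics/ov.png

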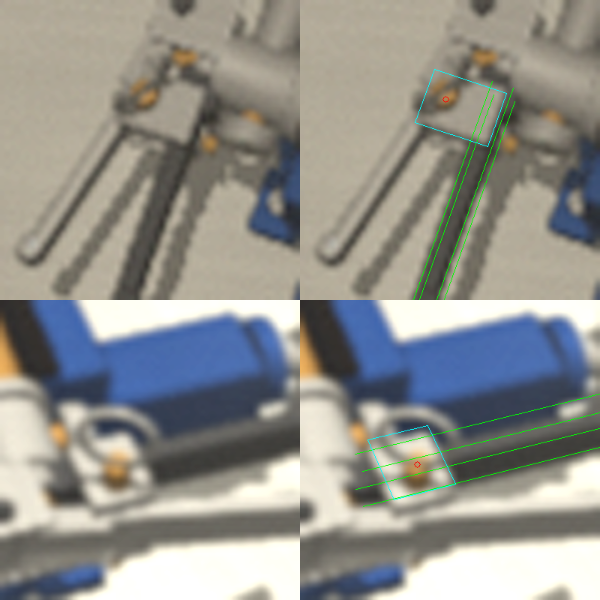

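```bash
python3 - <<'E'
import fit
from fit import *
tl=lambda n,o,x,y:(o[0]+x/5-.5,o[1]+y/5-.5)
o={n:np.round(proj(n,W(P,(-.05,.1,.13)))-[30,30]) for n in('top','scene')}
P0=P.copy()
for n,x,y,v in[('top',190,145,(-.043,.086,.134)),('top',207,92,(-.017,.086,.134)),('top',118,125,(-.043,.12,.134)),
 ('scene',100,508,(-.017,.12,.134)),('scene',152,492,(-.043,.12,.134)),('scene',130,435,(-.043,.086,.134))]:
    ob.append((n,tl(n,o[n],x,y),v,1))
P=least_squares(f,P0,loss='soft_l1').x
print(P[:2],np.degrees(P[2]));print(f(P).reshape(-1,2)[-6:]);pc=W(P,(-.03,.11,.134));print(pc,W(P,(-.085,.098,.115)))
a=np.linspace(0,2*np.pi,72)
tiles=[]
big={}
for n,f0 in(('top','t0.png'),('scene','s0.png')):
    u=proj(n,pc+[0,0,.02]);oo=np.round(u-[14,14]).astype(int)
    c=cv2.imread('pics/'+f0)[oo[1]:oo[1]+28,oo[0]:oo[0]+28];c=cv2.convertScaleAbs(cv2.resize(c,(196,196),interpolation=cv2.INTER_CUBIC),alpha=1.4)
    row=[c]
    e=np.array([0,0.]) if n=='top' else np.array([0,1.2])
    for psi in range(0,180,26):
        h=np.radians(psi);d=c.copy()
        pts=[pc+[0,0,.0255]+.015*(np.cos(t)*np.array([-np.sin(h),np.cos(h),0])+np.sin(t)*np.array([0,0,1])) for t in a]
        px=np.array([(proj(n,p)+e-oo+.5)*7 for p in pts]).astype(int);cv2.polylines(d,[px],True,(0,0,255),1)
        cv2.putText(d,str(psi),(3,14),0,.45,(0,255,0),1);row.append(d)
    big[n]=row
R=[np.hstack(big['top'][:4]),np.hstack(big['scene'][:4]),np.hstack(big['top'][4:]),np.hstack(big['scene'][4:])]
R=[np.pad(r,((0,0),(0,784-r.shape[1]),(0,0))) for r in R]
cv2.imwrite('pics/ring.png',cv2.resize(np.vstack(R),(600,600)))
E
```

```text
[ 0.6145 -0.0131] -11.809447012421955
[[ -0.7134   0.1041]
 [ -0.3479   0.0084]
 [ -0.7676  -0.5416]
 [ -1.0822 -61.3413]
 [  0.7943 -61.2617]
 [ -0.4861 -61.6527]]
[0.6076 0.1007 0.134 ] [0.5513 0.1002 0.115 ]
```

View pics/ring.png

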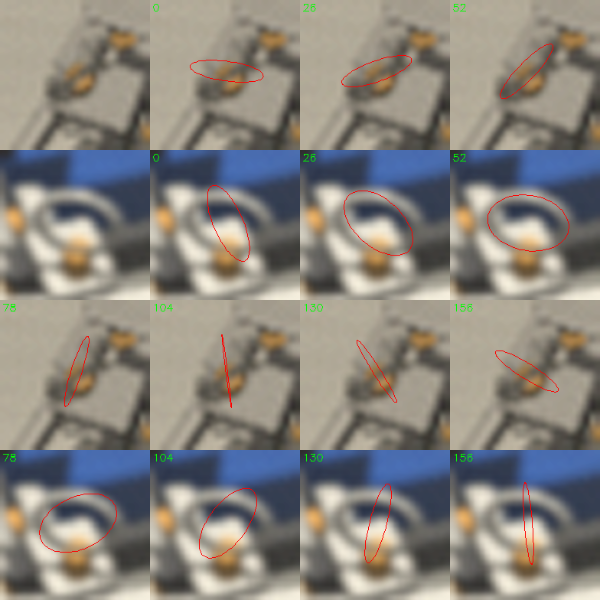

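```bash
python3 - <<'E'
from fit import *
o={n:np.round(proj(n,W(P,(-.05,.1,.13)))-[30,30]) for n in('top','scene')}
for n,x,y,v in[('top',190,145,(-.043,.086,.134)),('top',207,92,(-.017,.086,.134)),('top',118,125,(-.043,.12,.134)),
 ('scene',100,208,(-.017,.12,.134)),('scene',152,192,(-.043,.12,.134)),('scene',130,135,(-.043,.086,.134))]:
    ob.append((n,(o[n][0]+x/5-.5,o[n][1]+y/5-.5),v,1))
Q=least_squares(f,P,loss='soft_l1').x
print(Q[:2],np.degrees(Q[2]));print(f(Q).reshape(-1,2)[-6:]);print(W(Q,(-.03,.11,.134)),W(Q,(-.085,.098,.115)))
np.save('Q.npy',Q)
for u in[(412,264),(476,264),(478,310),(412,310),(444,287)]:print(u,atz('top',u,.03 if u[0]!=444 else .015))
for r in finder.masks_of('tray_c','top')[:4]:
    m=r['mask'].astype(np.uint8);print(r['xy'],r['p'],m.sum()); 
    q=cv2.minAreaRect(cv2.findNonZero(m));print(q,atz('top',q[0],.02))
g=get_obs();print(g['tool_pos'],g['tool_rot'],g['qpos'],g['time_s'])
for k,z in(('spare_valve',0),('horn',0),('shell',0)):
    for r in finder.tip_of(k,'top')[:1]:print(k,atz('top',r['xy'],z))
E
```

```text
[ 0.6144 -0.0133] -11.80087295906866
[[-0.6475  0.1462]
 [-0.2839  0.0496]
 [-0.7028 -0.4976]
 [-1.0852 -1.4076]
 [ 0.7888 -1.3284]
 [-0.493  -1.7152]]
[0.6076 0.1005 0.134 ] [0.5513 0.1    0.115 ]
(412, 264) [ 0.4821 -0.2852  0.03  ]
(476, 264) [ 0.4991 -0.4351  0.03  ]
(478, 310) [ 0.3928 -0.4433  0.03  ]
(412, 310) [ 0.3757 -0.2917  0.03  ]
(444, 287) [ 0.4385 -0.367   0.015 ]
[442.9, 288.3] 0.9 3254
((443.5, 286.0), (50.0, 69.0), 90.0) [ 0.4401 -0.3643  0.02  ]
[441.4, 216.3] 0.6 2761
((445.2228698730469, 223.2333984375), (68.17858123779297, 47.796173095703125), 4.899092674255371) [ 0.5912 -0.3612  0.02  ]
[447.3, 227.9] 0.55 238
((447.5, 225.0), (16.0, 17.0), 90.0) [ 0.5875 -0.3669  0.02  ]
[ 0.1563 -0.631   0.1844] [179.9966   0.002   13.9144] [76.8956 18.3942 -4.0166 83.1068  1.2945 78.5406 -3.2592] 1.35
spare_valve [ 0.4277 -0.1562  0.    ]
horn [0.4088 0.1668 0.    ]
shell [ 0.5139 -0.2162  0.    ]
```

```bash
python3 -m creep '0 0 .058 0 .05; 0 0 .058 0 .05; .028 .046 0 7.6 .05; .028 .046 0 7.6 .05; .028 .046 0 7.6 .05; .028 .046 0 7.6 .05; .028 .046 0 7.6 .05; .028 .046 0 7.6 .05' 40 && python3 -m creep '.028 .046 0 7.6 .05; .028 .046 0 7.6 .05; .028 .046 0 7.6 .05; .028 .046 0 7.6 .05; .028 .046 0 7.6 .05; .028 .046 0 7.6 .05; .028 .046 0 7.6 .05; .028 .046 0 7.6 .05'
```

```text
time_s: 2.5
tool_pos: [0.325, -0.3534, 0.3006]
tool_rot: [180.0, 0.0, 59.8]
force: [0.4, -1.5, 0.3]
grip_width: 0.0499
grasp_force: 0.0
time_s: 3.5
tool_pos: [0.549, 0.0143, 0.3008]
tool_rot: [180.0, 0.1, 120.5]
force: [0.7, -0.3, -0.1]
grip_width: 0.05
grasp_force: 0.0
```

```bash
python3 -m creep '.029 .043 0 7.7 .04; .029 .043 0 7.7 .04; 0 0 -.04 0 .04; 0 0 -.04 0 .04; 0 0 -.02 0 .04; 0 0 0 0 .04' && python3 - <<'E'
from h import *
g=get_obs();print(g['tool_pos'],g['tool_rot'])
ims=[]
Q=np.load('Q.npy')
for n in('top','scene'):
    im=shot(n);u=proj(n,[.6076,.1005,.17]);o=np.round(u-[50,70]).astype(int)
    c=im[o[1]:o[1]+120,o[0]:o[0]+100,::-1];ims.append(cv2.resize(c,(400,480),interpolation=cv2.INTER_CUBIC))
cv2.imwrite('pics/app.png',np.hstack(ims))
E
```

```text
time_s: 4.25
tool_pos: [0.6056, 0.0984, 0.1995]
tool_rot: [-179.9, -0.1, 135.7]
force: [-0.2, -0.3, 0.8]
grip_width: 0.0403
grasp_force: 0.0
[0.60561927 0.098409   0.19949547] [-1.79905006e+02 -6.47766997e-02  1.35682677e+02]
```

View pics/app.png

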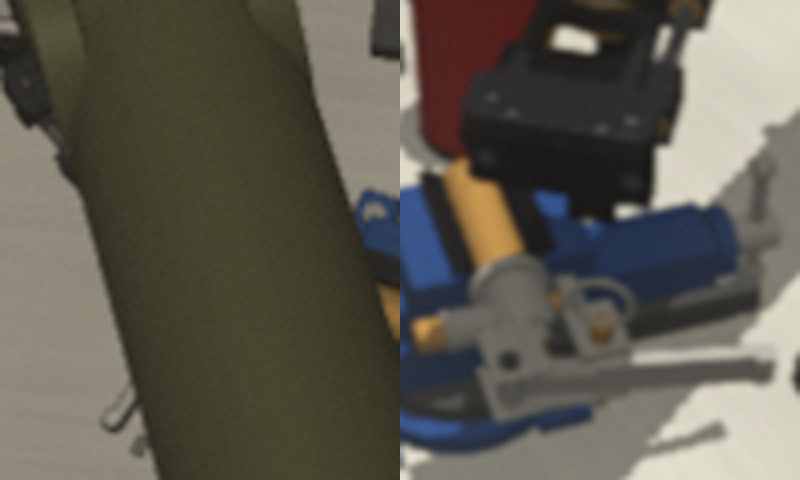

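```bash
python3 -m creep '.002 .002 -.02 0 .04; 0 0 -.02 0 .04; 0 0 -.009 0 .04; 0 0 0 0 .04; 0 0 0 0 .02; 0 0 0 0 0; 0 0 0 0 0; 0 0 0 0 0' 40
```

```text
time_s: 5.35
tool_pos: [0.6084, 0.101, 0.1516]
tool_rot: [180.0, 0.0, 135.7]
force: [-0.1, -0.3, -0.4]
grip_width: 0.0081
grasp_force: 0.0
```

```bash
python3 -m creep '0 0 0 0 0; 0 0 0 0 0; 0 0 0 0 0'
```

```text
time_s: 5.72
tool_pos: [0.6082, 0.1011, 0.1514]
tool_rot: [180.0, 0.0, 135.7]
force: [-0.5, -0.1, -0.1]
grip_width: 0.0003
grasp_force: 0.0
```

```bash
python3 - <<'E'
from h import *
im=shot('scene');p=[.6082,.1011,.1514];u=proj('scene',p);print(u)
o=np.round(u-[50,60]).astype(int)
c=im[o[1]:o[1]+120,o[0]:o[0]+140,::-1].copy();c=cv2.resize(c,(700,600),interpolation=cv2.INTER_CUBIC)
k=lambda p:tuple(int(a) for a in(proj('scene',p)-o+.5)*5)
cv2.circle(c,k(p),5,(0,0,255),1)
cv2.imwrite('pics/miss.png',c)
E
```

```text
[282.91413957 241.02120796]
```

View pics/miss.png

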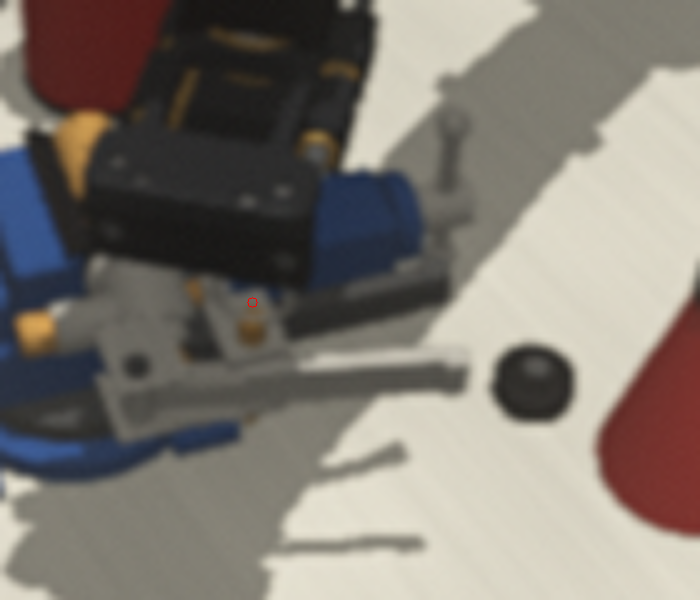

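```bash
python3 - <<'E'
from h import *
np.set_printoptions(precision=1,suppress=True)
def show(p,yaw,op,tile,name):
    y=np.radians(yaw);cy=np.array([np.sin(y),-np.cos(y),0]);cx=np.array([np.cos(y),np.sin(y),0]);p=np.array(p);z=np.array([0,0,1.])
    print(name,'tcp',tile(proj('scene',p)))
    for s in(1,-1):
        for w in(-.0095,.0095):print('finger',s,w,'inner',tile(proj('scene',p+s*op/2*cy+w*cx)),'outer',tile(proj('scene',p+s*(op/2+.015)*cy+w*cx)))
    for A,B in((.095,.0375),(.0375,.095)):
      for w in(-1,1):print('body',A,w,tile(proj('scene',p+.07*z+A*cy+w*B*cx)))
o=np.round(proj('scene',[.6076,.1005,.17])-[50,70])
show([.6056,.0984,.1995],135.7,.04,lambda u:(u-o+.5)*4+[400,0],'app')
o2=np.round(proj('scene',[.6082,.1011,.1514])-[50,60])
show([.6082,.1011,.1514],135.7,0.,lambda u:(u-o2+.5)*5,'miss')
im=shot('scene');u=proj('scene',[.6082,.1011,.1514]);a,b=int(u[0]),int(u[1]);print(im[b-14:b+10:2,a-9:a+10:2].sum(2)//3)
print(get_obs()['tool_pos'],get_obs()['grip_width'])
E
```

```text
app tcp [604.9 236.3]
finger 1 -0.0095 inner [575.6 262. ] outer [567.8 284.6]
finger 1 0.0095 inner [615.  269.1] outer [607.8 291.9]
finger -1 -0.0095 inner [595.2 204.7] outer [602.2 184.2]
finger -1 0.0095 inner [633.3 211.3] outer [639.9 190.7]
body 0.095 -1 [466.5 258.8]
body 0.095 1 [645.1 291.2]
body 0.0375 -1 [378.6 145.5]
body 0.0375 1 [807.1 218.6]
miss tcp [252.1 302.6]
finger 1 -0.0095 inner [228.8 298.3] outer [219.8 325.7]
finger 1 0.0095 inner [275.4 306.9] outer [267.  334.5]
finger -1 -0.0095 inner [228.8 298.3] outer [237.6 271.6]
finger -1 0.0095 inner [275.4 306.9] outer [283.7 280. ]
body 0.095 -1 [ 85.9 343.8]
body 0.095 1 [299.4 384.4]
body 0.0375 -1 [-19.6 200.9]
body 0.0375 1 [493.5 293.1]
[[ 25  23  25  25  26  26  27  28  29  29]
 [ 24  24  24  24  23  24  25  24  25  25]
 [ 25  25  24  24  25  24  25  28  33  29]
 [ 24  24  25  25  25  25  24  32  41  38]
 [ 43  40  30  26  25  26  25  26  30  28]
 [ 83  78  74  49  34  35  32  28  29  28]
 [ 80  81  84  74  72  85  81  45  51  52]
 [ 73  88  83  96  99  98  97  64  58  66]
 [ 63  96  93  92  93  90  95  86  71  55]
 [ 50  84 101  94  83  86  84  88  63  39]
 [ 47  69  99  97  66  65  66 100  81  43]
 [ 44  51  90  99  78  67  79 101  96  83]]
[0.6 0.1 0.2] 0.0003638229130121618
```

```bash
python3 - <<'E'
from h import *
np.set_printoptions(precision=3,suppress=True)
p=np.array([.1563,-.631,.1844]);y=np.radians(13.9);cy=np.array([np.sin(y),-np.cos(y),0]);cx=np.array([np.cos(y),np.sin(y),0])
print('tcp',proj('scene',p))
for s in(1,-1):
    print('finger',proj('scene',p+s*.0435*cy),proj('scene',p+s*.0585*cy),'body',[proj('scene',p+[0,0,.07]+s*.095*cy+w*.0375*cx) for w in(-1,1)])
print('base',proj('scene',[0,0,0]),[proj('scene',[.08*np.cos(a),.08*np.sin(a),0]) for a in(0,1.57,3.14,4.71)])
s=cv2.imread('pics/s0.png')[0:60,230:340]
m=cv2.imread('pics/miss.png');a=cv2.imread('pics/app.png')[:,400:]
c1=cv2.convertScaleAbs(cv2.resize(s,(550,300),interpolation=cv2.INTER_CUBIC),alpha=1.6)
c2=cv2.convertScaleAbs(cv2.resize(a[100:400,100:350],(300,300)),alpha=2.2)
b=cv2.convertScaleAbs(m[200:400,100:450],alpha=2.2);b=cv2.resize(b,(525,300))
z=np.zeros((600,800,3),np.uint8);z[:300,:525]=b;z[:300,525:800]=c2[:,:275];z[300:,:550]=c1
cv2.imwrite('pics/cmp.png',z)
E
```

```text
tcp [285.374  49.66 ]
finger [276.531  46.048] [273.545  44.829] body [array([273.967,  18.728]), array([258.127,  24.05 ])]
finger [294.502  53.388] [297.719  54.701] body [array([314.672,  33.423]), array([298.83 ,  39.579])]
base [441.563 176.612] [array([421.641, 185.415]), array([463.083, 192.002]), array([460.568, 168.25 ]), array([421.782, 162.43 ])]
```

View pics/cmp.png

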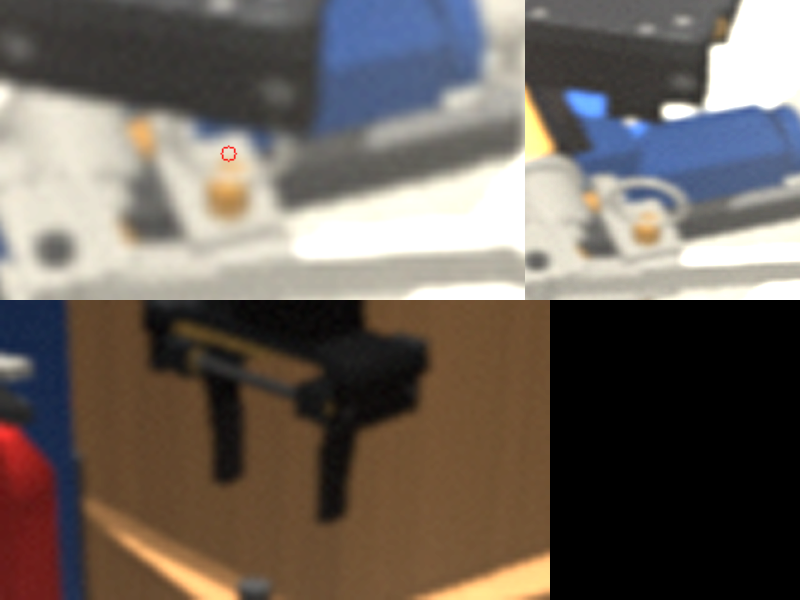

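```bash
python3 -m creep '0 0 .05 0 0; 0 0 .05 0 0; -.007 .017 .01 -9.7 0; -.007 .017 .01 -9.7 0; -.007 .017 0 -9.7 0; -.007 .017 0 -9.7 0; -.007 .017 0 -9.7 0; -.007 .017 0 -9.7 0' 10; python3 -m creep '-.007 .017 0 -9.7 0; -.009 .02 0 -9.7 0; 0 0 0 0 0;0 0 0 0 0'; python3 - <<'E'
from h import *
g=get_obs();print(g['tool_pos'],g['tool_rot']);shot('scene','c_closed.png');shot('top','c_ctop.png')
E
python3 -m creep '0 0 0 0 .087; 0 0 0 0 .087; 0 0 0 0 .087; 0 0 0 0 .087; 0 0 0 0 .087;0 0 0 0 .087; 0 0 0 0 .087'
python3 - <<'E'
from h import *
np.set_printoptions(precision=1,suppress=True)
g=get_obs();p=g['tool_pos'];print(p,g['grip_width']);b=shot('scene','c_open.png');a=cv2.imread('pics/c_closed.png')[:,:,::-1]
y=np.radians(g['tool_rot'][2]);cy=np.array([np.sin(y),-np.cos(y),0]);
print('tcp',proj('scene',p),'tips',[proj('scene',p+s*q*cy) for s in(1,-1) for q in(.0435,.0585)],'z+40',proj('scene',np.array(p)+[0,0,.04]))
u=proj('scene',p);o=np.round(u-[50,65]).astype(int)
k=lambda im:cv2.convertScaleAbs(cv2.resize(np.ascontiguousarray(im[o[1]:o[1]+100,o[0]:o[0]+100,::-1]),(400,400),interpolation=cv2.INTER_CUBIC),alpha=1.8)
cv2.imwrite('pics/tip.png',np.hstack([k(a),k(b)]));print(o)
E
```

```text
time_s: 6.82
tool_pos: [0.5659, 0.2036, 0.2714]
tool_rot: [180.0, 0.0, 77.2]
force: [0.2, -0.1, 0.2]
grip_width: 0.0003
grasp_force: 0.0
time_s: 7.32
tool_pos: [0.5508, 0.239, 0.2713]
tool_rot: [180.0, 0.0, 58.2]
force: [-0.5, 0.7, 0.5]
grip_width: 0.0007
grasp_force: 0.0
[0.55077758 0.23899429 0.27130857] [1.79958126e+02 3.55886661e-02 5.82270572e+01]
time_s: 8.3
tool_pos: [0.5502, 0.2401, 0.2714]
tool_rot: [180.0, 0.0, 58.1]
force: [0.6, 0.3, -0.1]
grip_width: 0.0629
grasp_force: 0.0
[0.6 0.2 0.3] 0.06290647971839895
tcp [359.  232.4] tips [array([332.1, 231.9]), array([322.8, 231.7]), array([385.9, 233. ]), array([395.2, 233.2])] z+40 [362.6 214.7]
[309 167]
```

View pics/tip.png

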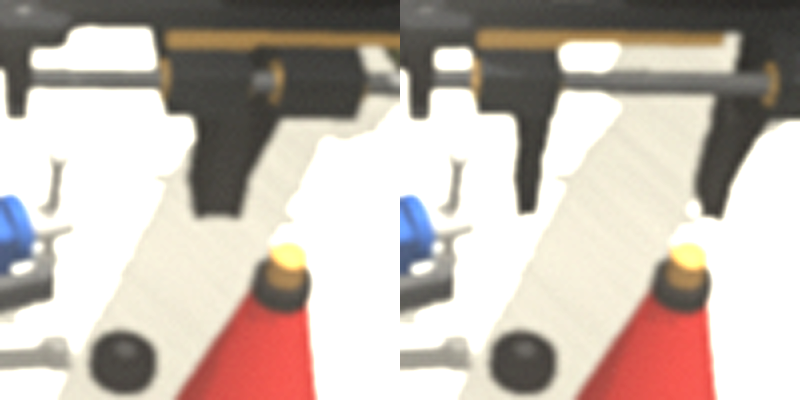

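```bash
python3 -m creep '0 0 -.055 0 0; 0 0 -.055 0 0; 0 0 -.055 0 0; 0 0 -.045 0 0; 0 0 -.015 0 0; 0 0 -.015 0 0; 0 0 -.007 0 0; 0 0 -.007 0 0'
```

```text
time_s: 9.35
tool_pos: [0.5513, 0.2405, 0.0183]
tool_rot: [179.9, -0.1, 58.1]
force: [-0.2, -0.3, 0.5]
grip_width: 0.0041
grasp_force: 0.0
```

```bash
python3 -m creep '0 0 -.006 0 0; 0 0 -.006 0 0; 0 0 -.004 0 0; 0 0 0 0 0'; python3 -m creep '0 0 -.003 0 0; 0 0 -.003 0 0;  0 0 0 0 0'
```

```text
time_s: 9.85
tool_pos: [0.55, 0.2399, 0.0011]
tool_rot: [-180.0, 0.0, 58.1]
force: [-0.6, -0.5, -0.2]
grip_width: 0.0006
grasp_force: 0.0
time_s: 10.22
tool_pos: [0.5501, 0.2399, -0.0049]
tool_rot: [-180.0, 0.0, 58.1]
force: [0.1, 0.6, -0.1]
grip_width: 0.0004
grasp_force: 0.0
```

```bash
python3 -m creep '0 0 -.004 0 0; 0 0 -.004 0 0; 0 0 -.004 0 0;0 0 0 0 0'; python3 -m creep '0 0 -.003 0 0; 0 0 -.002 0 0; 0 0 0 0 0'
```

```text
time_s: 10.72
tool_pos: [0.5499, 0.2398, -0.0171]
tool_rot: [-180.0, 0.0, 58.1]
force: [0.4, -0.4, -0.0]
grip_width: 0.0004
grasp_force: 0.0
time_s: 11.1
tool_pos: [0.5501, 0.2399, -0.0218]
tool_rot: [-180.0, 0.0, 58.1]
force: [-0.7, 0.4, -0.0]
grip_width: 0.0003
grasp_force: 0.0
```

```bash
python3 -m creep '0 0 -.002 0 0; 0 0 0 0 0'; python3 -m creep '0 0 -.002 0 0; 0 0 0 0 0';
```

```text
time_s: 11.35
tool_pos: [0.5502, 0.24, -0.0237]
tool_rot: [-180.0, 0.0, 58.1]
force: [0.2, 0.6, -0.7]
grip_width: 0.0008
grasp_force: 0.0
time_s: 11.6
tool_pos: [0.5501, 0.24, -0.0258]
tool_rot: [-180.0, 0.0, 58.1]
force: [-0.2, 0.5, -0.1]
grip_width: 0.0001
grasp_force: 0.0
```

```bash
python3 -m creep '0 0 -.002 0 0; 0 0 0 0 0'; python3 -m creep '0 0 -.002 0 0; 0 0 0 0 0';
```

```text
time_s: 11.85
tool_pos: [0.5501, 0.24, -0.0278]
tool_rot: [-180.0, 0.0, 58.1]
force: [0.7, 1.0, 0.7]
grip_width: 0.0005
grasp_force: 0.0
time_s: 12.1
tool_pos: [0.5501, 0.24, -0.0298]
tool_rot: [-180.0, 0.0, 58.1]
force: [0.2, -0.3, 0.0]
grip_width: 0.0009
grasp_force: 0.0
```

```bash
python3 -m creep '0 0 -.002 0 0; 0 0 0 0 0'; python3 -m creep '0 0 -.002 0 0; 0 0 0 0 0';
```

```text
time_s: 12.35
tool_pos: [0.5501, 0.24, -0.0318]
tool_rot: [-180.0, 0.0, 58.1]
force: [0.8, 0.4, 0.2]
grip_width: 0.0004
grasp_force: 0.0
time_s: 12.6
tool_pos: [0.5501, 0.24, -0.0338]
tool_rot: [-180.0, 0.0, 58.1]
force: [0.9, 0.5, 0.1]
grip_width: 0.0006
grasp_force: 0.0
```

```bash
python3 -m creep '0 0 -.002 0 0; 0 0 0 0 0'; python3 - <<'E'
from h import *
im=shot('scene').sum(2)//3;p=np.array([.5501,.24,0])
for z in(-.035,0,.02):print(z,proj('scene',[p[0],p[1],z]))
u=proj('scene',p);a,b=int(u[0]),int(u[1]);print(a,b);print(im[b-30:b+16:2,a-12:a+16:2])
E
```

```text
time_s: 12.85
tool_pos: [0.5501, 0.2399, -0.0358]
tool_rot: [-180.0, 0.0, 58.1]
force: [0.1, 0.8, 0.2]
grip_width: 0.0004
grasp_force: 0.0
-0.035 [338.46019324 331.32386806]
0 [340.28973138 322.50677594]
0.02 [341.38255662 317.24012389]
340 322
[[ 48  36  36  35  42  77  59  27  28  25  26  26  28  29]
 [ 55  37  37  35  36  60  50  27  29  27  27  28  27  28]
 [ 61  37  39  35  35  38  33  29  28  26  28  28  27  27]
 [ 50  36  38  38  36  35  29  28  28  28  27  28  28  27]
 [ 38  39  39  39  38  37  31  28  28  29  29  27  27  27]
 [ 38  36  36  34  35  34  33  31  31  31  30  31  31  29]
 [ 49  41  44  44  43  40  40  40  40  38  37  35  36  35]
 [ 86  52  62  61  61  58  60  60  60  57  54  55  55  55]
 [ 95  48  41  41  41  39  40  42  42  33  35  41  38  36]
 [ 77  62  39  40  39  38  40  38  40  41  49  51  38  37]
 [ 72  67  41  40  40  39  38  40  42  61  65  52  39  39]
 [ 78  57  40  38  38  37  38  38  40  47  53  50  37  37]
 [112  53  37  37  37  37  37  37  40  35  38  46  35  34]
 [120  72  62  64  50  37  38  38  36  32  44  55  45  44]
 [125 120 119 122  84  34  36  36  35  40  98 119 115 115]
 [128 128 126 125  87  36  36  37  35  64 122 126 126 125]
 [126 127 127 127  93  38  37  37  33  83 125 127 126 130]
 [124 126 127 127  96  49  53  51  44 101 136 158 163 168]
 [124 124 127 128 121 115 118 122 134 166 179 185 188 189]
 [126 124 126 128 129 127 141 172 183 184 190 205 213 213]
 [127 124 124 127 129 133 158 182 189 207 213 215 215 216]
 [129 128 124 124 128 161 179 187 208 216 219 215 213 214]
 [129 127 125 127 146 181 186 199 216 216 217 217 214 213]]
```

```bash
python3 -m creep '0 0 -.002 0 0; 0 0 0 0 0'; python3 -m creep '0 0 -.002 0 0; 0 0 0 0 0';
```

```text
time_s: 13.15
tool_pos: [0.5503, 0.2401, -0.0376]
tool_rot: [180.0, -0.0, 58.1]
force: [0.6, 1.5, -0.1]
grip_width: 0.0004
grasp_force: 0.0
time_s: 13.4
tool_pos: [0.5503, 0.24, -0.0378]
tool_rot: [180.0, 0.1, 58.1]
force: [-5.2, -3.3, 11.7]
grip_width: 0.0006
grasp_force: 6.4
```

```bash
python3 -m creep '0 0 .06 0 0; 0 0 .06 0 .02; 0 0 .06 0 .04; 0 0 .058 0 .04; .007 -.017 0 9.7 .04; .007 -.017 0 9.7 .04; .007 -.017 0 9.7 .04; .007 -.017 0 9.7 .04'; python3 -m creep '.007 -.017 0 9.7 .04; .007 -.017 0 9.7 .04; .007 -.017 0 9.7 .04; .0085 -.02 0 9.7 .04; 0 0 -.02 0 .04;0 0 -.02 0 .04; 0 0 0 0 .04'
```

```text
time_s: 14.4
tool_pos: [0.5783, 0.1714, 0.1983]
tool_rot: [-180.0, 0.0, 97.2]
force: [0.9, 0.7, -0.4]
grip_width: 0.0401
grasp_force: 0.0
time_s: 15.28
tool_pos: [0.6054, 0.1018, 0.1555]
tool_rot: [-179.8, -0.2, 135.7]
force: [0.4, -0.2, 0.2]
grip_width: 0.0397
grasp_force: 0.0
```

```bash
python3 -m creep '.001 0 -.02 0 .04; 0 0 -.01 0 .04; 0 0 -.01 0 .04; 0 0 0 0 .04'
```

```text
time_s: 15.78
tool_pos: [0.6082, 0.1009, 0.1175]
tool_rot: [-179.9, -0.1, 135.7]
force: [0.1, -0.2, 0.5]
grip_width: 0.04
grasp_force: 0.0
```

```bash
python3 -m creep '0 0 -.004 0 .04; 0 0 0 0 .02; 0 0 0 0 0; 0 0 0 0 0; 0 0 0 0 0; 0 0 0 0 0; 0 0 0 0 0; 0 0 0 0 0' 8; python3 -m creep '0 0 0 0 0; 0 0 0 0 0'
```

```text
time_s: 16.77
tool_pos: [0.6088, 0.101, 0.1145]
tool_rot: [180.0, 0.0, 135.7]
force: [-0.2, -0.9, -0.5]
grip_width: 0.0033
grasp_force: 8.0
time_s: 17.02
tool_pos: [0.6088, 0.1011, 0.1145]
tool_rot: [180.0, 0.0, 135.7]
force: [0.2, 0.4, -0.0]
grip_width: 0.0035
grasp_force: 8.0
```

```bash
python3 -m creep '0 0 0 0 0; 0 0 0 0 0; 0 0 .004 0 0; 0 0 .004 0 0; 0 0 .004 0 0; 0 0 .004 0 0; 0 0 .004 0 0; 0 0 0 0 0' 45
```

```text
time_s: 18.02
tool_pos: [0.6091, 0.1011, 0.1349]
tool_rot: [180.0, 0.0, 135.7]
force: [0.0, -0.1, -0.2]
grip_width: 0.0019
grasp_force: 45.0
```

```bash
python3 - <<'E'
from h import *
im=shot('scene').astype(int);old=cv2.imread('pics/s0.png')[:,:,::-1].astype(int)
print(get_obs()['grip_width'],proj('scene',[.6076,.1005,.14]),proj('scene',[.6076,.1005,.16]))
u=proj('scene',[.6076,.1005,.14]);a,b=map(int,u)
for i in(old,im):print((i[:,:,0]-i[:,:,2])[b-12:b+10:1,a-8:a+9:2])
E
```

```text
0.001965862755178399 [282.92972438 244.56507623] [283.08305639 237.76109447]
[[  2  -7 -17 -17 -41 -49 -48 -42 -33]
 [ 13   7  -4   0 -10 -13 -20 -25 -23]
 [ 17  13   6   9   8  10   1 -11 -21]
 [ 16  14   8   5   2   7   6   0 -16]
 [ 15  13   2 -13 -14 -10   0   6  -7]
 [ 13  11   1 -19 -20 -16 -14   3   2]
 [ 14  10   3 -13  -9   1 -13  -6   5]
 [ 17   9   7   1   4  12  -2 -13   3]
 [ 17  10  13  13  15  17   5  -8   3]
 [ 15  11  12  15  25  26  13   1   5]
 [ 14  14  12  16  41  49  23   7   6]
 [ 13  15  11  16  51  65  28   8   5]
 [ 10  16  14  23  48  48  21   8   4]
 [  8  16  15  31  67  55  16  11   5]
 [  6  14  15  27  74  66  19  15   7]
 [  5  11  13  20  52  49  19  16   8]
 [  4   9  13  20  35  33  16  14   9]
 [  3   9  16  19  27  27  15  12  10]
 [  3   8  16  17  22  22  15  13  11]
 [  3   6  15  17  16  16  14  11  11]
 [  6   7  14  16  14  11  10   9  13]
 [ 12  11  12  11  10  10  11  13  16]]
[[ 1  2  1  1  1  2  2  1  1]
 [ 1  2  2  1  1  2  1  2  2]
 [ 3  3  2  1  1  2  2  1  1]
 [ 2  3  2  1  2  2  2  1  2]
 [ 1  3  3  3  2  3  1  2  3]
 [ 1  2  3  3  1  2  3  3  2]
 [ 3  2  2  2  3  2  2  3  3]
 [ 1  2  2  1  2  2  2  3  1]
 [ 1  1  4  2  3  1  3  2  2]
 [ 2  2  1  1  2  2  2  3  2]
 [ 3  4  2  2  3  1  2  2  3]
 [ 5  6  6  4  6  4  2  4  3]
 [ 5  9 10  9 18 13  5  2  3]
 [ 5 11 10 12 31 25  9  7  4]
 [ 3 10 10 13 35 29 11  8  4]
 [ 4  9 10 12 35 30 12 11  5]
 [ 4  7 10 12 32 27 11 10  7]
 [ 3  6 10 11 25 20 11 10  9]
 [ 2  5 11 11 14 12 10 10 10]
 [ 2  4 10 10 10  9  9 10  9]
 [ 3  5  9 11  8  9  9  9  9]
 [ 7  8  8  9  9 10 10 11 11]]
```

```bash
python3 -m creep '0 0 .01 0 0; 0 0 .01 0 0; 0 0 .01 0 0; 0 0 .01 0 0; 0 0 0 0 0';python3 - <<'E'
from h import *
im=shot('scene','lift.png').astype(int)
u=proj('scene',[.6076,.1005,.14]);a,b=map(int,u)
print((im[:,:,0]-im[:,:,2])[b-24:b+10:2,a-12:a+13:2]);print((im.sum(2)//3)[b-24:b+10:2,a-12:a+13:2]);print(get_obs()['grip_width'],get_obs()['force'])
E
```

```text
time_s: 18.7
tool_pos: [0.6094, 0.1013, 0.1756]
tool_rot: [179.9, 0.1, 135.7]
force: [-0.2, -0.5, -1.3]
grip_width: 0.0022
grasp_force: 45.0
[[  3   3   3   3   3   3   2   2   3   2   2   3   0]
 [  3   2   2   3   3   1   3   1   3   2   2   2  -1]
 [  3   1   0   2   2   2   1   2   2   2   3   3  -4]
 [ -8 -26 -27 -19 -11  -2   8   4   2   1   2   3  -7]
 [-35 -34 -33 -29 -28 -13  30  30 -15 -20 -14  -6 -21]
 [-25 -27 -26 -27 -28 -23  26  22 -36 -43 -39 -35 -35]
 [-14 -14  -8 -15 -27 -22  27  23 -31 -34 -31 -28 -26]
 [ -3   6  11   7 -18 -21  26  25 -23 -27 -27 -25 -26]
 [  8  16  10   9  -8 -22  26  24 -22 -28 -26 -25 -24]
 [ 36  50  12  10  -2 -17  29  23 -20 -26 -27 -24 -20]
 [ 18  46  14  10   8   8  35  29  -2 -14 -10  -3   1]
 [  9  15  10  11  10  13  36  28  10   4   3   3   3]
 [  6   4   6  10  10  13  46  32  12   7   3   2   3]
 [  5   2   4   9   9  11  26  17  11  11   3   3   3]
 [  5   2   3   8  10  10   7   7  11  11   7   5   8]
 [  9   2   2   5  10  10   9  10  11  10  11  12  13]
 [ 23   7   3   5   8  10   9   9   9  10  11  12  14]]
[[ 24  24  24  24  23  
[... 271 characters left out ...]
43  43  53  59  55  57  54  51  51]
 [ 56  58  64  57  43  43  54  57  50  50  48  46  47]
 [ 63  79  97  91  52  42  55  55  45  44  45  46  45]
 [ 65  74  98 102  70  43  54  55  45  44  45  46  45]
 [ 81  80  91  98  82  50  56  60  48  44  45  45  45]
 [ 82  74  84  96  95  88  65  74  73  46  45  47  48]
 [ 84  65  87 101 101  98  72  79  92  58  48  50  47]
 [ 70  52  73 100 101  98  77  82 100  75  44  41  42]
 [ 62  48  57  93 102  99  77  87 101  93  50  39  41]
 [ 65  49  48  80 101  99  75  77 100 100  68  59  74]
 [ 46  42  39  60  97 102  94  94  99  98  97 110 118]
 [ 65  49  49  57  85  97  92  87  86  88  93 115 134]]
0.002175958247774472 [-0.31512819  0.11426705 -1.32963141]
```

```bash
python3 -m creep '0 0 .03 0 0; 0 0 .06 0 0; 0 0 .058 0 0; -.0188 -.0477 0 -5.1 0; -.0188 -.0477 0 -5.1 0; -.0188 -.0477 0 -5.1 0; -.0188 -.0477 0 -5.1 0; -.0188 -.0477 0 -5.1 0'; python3 -m creep '-.0188 -.0477 0 -5.1 0; -.0188 -.0477 0 -5.1 0; -.0188 -.0477 0 -5.1 0; -.0188 -.0477 0 -5.1 0; 0 0 -.04 0 0; 0 0 -.05 0 0; 0 0 -.04 0 0; 0 0 0 0 0';python3 - <<'E'
from h import *
np.set_printoptions(suppress=True,precision=4)
g=get_obs();print(g['tool_pos'],g['force'],g['grip_width'])
p=g['tool_pos'];tip=np.array([p[0],p[1],p[2]+.037-.07])
for n in('scene','top'):
    shot(n,n+'_car.png');print(n,'exp tip',proj(n,tip),[(np.round(r['xy'],1),round(r['p'],2)) for r in finder.tip_of('pin_tip',n)[:3]],[(np.round(r['xy'],1),round(r['p'],2)) for r in finder.tip_of('pin',n)[:3]])
E
```

```text
time_s: 19.75
tool_pos: [0.5137, -0.139, 0.3221]
tool_rot: [-180.0, 0.0, 110.0]
force: [0.4, -0.4, -0.4]
grip_width: 0.0022
grasp_force: 45.1
time_s: 20.75
tool_pos: [0.4372, -0.3267, 0.189]
tool_rot: [-179.7, -0.3, 89.8]
force: [-0.3, -0.2, -0.3]
grip_width: 0.0022
grasp_force: 45.0
[ 0.4372 -0.3267  0.189 ] [-0.264  -0.2139 -0.2626] 0.0021721605574383743
scene exp tip [255.9293 118.4749] [] [(array([254.6, 103.9]), 0.47)]
top exp tip [444.3396 280.0075] [(array([254. , 209.1]), 0.63)] [(array([252.4, 208.6]), 0.18)]
```

```bash
python3 -m creep '0 0 -.04 0 0; 0 0 -.05 0 0; 0 0 -.03 0 0; 0 0 -.015 0 0; 0 0 -.005 0 0; 0 0 -.004 0 0; 0 0 0 0 0' 20
```

```text
time_s: 21.92
tool_pos: [0.4401, -0.3287, 0.0493]
tool_rot: [179.9, 0.1, 89.8]
force: [0.1, -1.1, -1.2]
grip_width: 0.003
grasp_force: 20.0
```

```bash
python3 -m creep '0 0 -.003 0 0; 0 0 -.003 0 0; 0 0 -.002 0 0; 0 0 0 0 0' 10;python3 -m creep '0 0 -.002 0 0; 0 0 0 0 0'; python3 -m creep '0 0 -.002 0 0; 0 0 0 0 0'
```

```text
time_s: 22.42
tool_pos: [0.4394, -0.3282, 0.0402]
tool_rot: [-180.0, -0.0, 89.8]
force: [-0.5, -0.1, 0.2]
grip_width: 0.0034
grasp_force: 10.0
time_s: 22.68
tool_pos: [0.4394, -0.3282, 0.0382]
tool_rot: [-180.0, -0.0, 89.8]
force: [0.1, 0.2, 1.2]
grip_width: 0.0034
grasp_force: 10.0
time_s: 22.92
tool_pos: [0.4402, -0.3287, 0.037]
tool_rot: [179.9, 0.1, 89.8]
force: [0.3, -0.0, 3.3]
grip_width: 0.0033
grasp_force: 10.0
```

```bash
python3 -m creep '0 0 0 0 0; 0 -.0069 -.0008 0 0; 0 -.0069 -.0008 0 0; 0 -.0067 -.0018 0 0; 0 -.0067 -.0018 0 0; 0 0 0 0 0' 3; python3 - <<'E'
from h import *
np.set_printoptions(suppress=True,precision=3)
g=get_obs();p=np.array(g['tool_pos']);print(p,g['force'])
shot('top','tilt.png');shot('scene','tilts.png')
for n in('scene','top'):
  for k in('pin_tip','pin','pin_ring'):print(n,k,[(np.round(r['xy'],1),round(r['p'],2),atz(n,r['xy'],.003)) for r in finder.tip_of(k,n)[:3]])
print(proj('top',[.44,-.3287,.003]),proj('scene',[.44,-.3287,.003]))
E
```

```text
time_s: 23.68
tool_pos: [0.439, -0.3559, 0.0305]
tool_rot: [-180.0, -0.0, 89.8]
force: [0.3, -0.6, 0.8]
grip_width: 0.0036
grasp_force: 3.0
[ 0.439 -0.356  0.031] [ 0.313 -0.628  0.762]
scene pin_tip []
scene pin []
scene pin_ring []
top pin_tip [(array([426. , 280.9]), 0.44, array([ 0.449, -0.327,  0.003]))]
top pin [(array([441.3, 285.6]), 0.38, array([ 0.442, -0.364,  0.003]))]
top pin_ring []
[426.51 284.95] [256.341 162.91 ]
```

```bash
python3 -m creep '0 -.0063 -.003 0 0; 0 -.0063 -.003 0 0; 0 -.0057 -.004 0 0; 0 -.0056 -.004 0 0; 0 -.0049 -.005 0 0; 0 -.0049 -.005 0 0; 0 0 0 0 0' 3; python3 -m creep '0 -.004 -.0057 0 0; 0 -.004 -.0057 0 0; 0 -.003 -.006 0 0; 0 -.003 -.006 0 0; 0 0 0 0 0'
```

```text
time_s: 24.95
tool_pos: [0.439, -0.3893, 0.0065]
tool_rot: [-180.0, -0.1, 89.8]
force: [-0.8, -0.6, 1.9]
grip_width: 0.0034
grasp_force: 3.8
time_s: 25.58
tool_pos: [0.439, -0.4026, -0.0172]
tool_rot: [-179.9, -0.1, 89.8]
force: [0.3, 1.1, -0.6]
grip_width: 0.0033
grasp_force: 3.0
```

```bash
python3 -m creep '0 -.0014 -.004 0 0; 0 -.0014 -.004 0 0; 0 0 0 0 0' 3;  python3 -m creep '0 0 -.002 0 0; 0 0 0 0 0'; python3 - <<'E'
from h import *
np.set_printoptions(suppress=True,precision=3)
shot('top');
for k in('pin_tip','pin','pin_ring'):print(k,[(np.round(r['xy'],1),round(r['p'],2),atz('top',r['xy'],.01)) for r in finder.tip_of(k,'top')[:3]])
E
```

```text
time_s: 25.95
tool_pos: [0.4393, -0.4059, -0.0246]
tool_rot: [-180.0, -0.0, 89.8]
force: [0.5, 0.2, 0.1]
grip_width: 0.0032
grasp_force: 3.0
time_s: 26.2
tool_pos: [0.4395, -0.4062, -0.0262]
tool_rot: [180.0, 0.0, 89.8]
force: [-0.8, -0.9, 0.7]
grip_width: 0.0034
grasp_force: 3.0
pin_tip [(array([430.1, 284.8]), 0.52, array([ 0.441, -0.335,  0.01 ]))]
pin [(array([452.3, 285.5]), 0.59, array([ 0.445, -0.388,  0.01 ]))]
pin_ring [(array([464.6, 289.2]), 0.42, array([ 0.439, -0.417,  0.01 ]))]
```

```bash
python3 -m creep '0 0 -.002 0 0; 0 0 0 0 0; 0 0 0 0 .012; 0 0 0 0 .03; 0 0 0 0 .03; 0 0 0 0 .03; 0 0 .02 0 .03; 0 0 .05 0 .03' 3; python3 -m creep '0 0 .062 0 .04; 0 0 .062 0 .06; 0 0 .062 0 .08; 0 0 .06 0 .08'; python3 - <<'E'
from h import *
np.set_printoptions(suppress=True,precision=3)
shot('top','rel.png');shot('scene')
for k in('pin_tip','pin','pin_ring'):print(k,[(np.round(r['xy'],1),round(r['p'],2),atz('top',r['xy'],.01)) for r in finder.tip_of(k,'top')[:3]])
Q=np.load('Q.npy');print(Q,get_obs()['tool_pos'],get_obs()['tool_rot'])
E
```

```text
time_s: 27.4
tool_pos: [0.438, -0.4046, 0.0413]
tool_rot: [-179.8, -0.2, 89.8]
force: [0.8, -0.7, 0.4]
grip_width: 0.0299
grasp_force: 0.0
time_s: 27.9
tool_pos: [0.4396, -0.4055, 0.292]
tool_rot: [179.9, 0.1, 89.8]
force: [1.5, -0.2, 0.5]
grip_width: 0.0622
grasp_force: 0.0
pin_tip [(array([153.4, 256.5]), 0.72, array([0.433, 0.327, 0.01 ])), (array([448. , 228.6]), 0.71, array([ 0.581, -0.371,  0.01 ])), (array([423.8, 282.8]), 0.43, array([ 0.444, -0.32 ,  0.01 ]))]
pin [(array([252.9, 209.8]), 0.7, array([0.574, 0.105, 0.01 ])), (array([452.1, 286.1]), 0.55, array([ 0.443, -0.387,  0.01 ]))]
pin_ring [(array([464.1, 288.1]), 0.45, array([ 0.442, -0.416,  0.01 ]))]
[ 0.614 -0.013 -0.206] [ 0.439 -0.406  0.288] [179.968   0.05   89.828]
```

```bash
python3 -m creep '.0126 .057 0 8.7 .08; .0126 .057 0 8.7 .08; .0126 .057 0 8.7 .08; .0126 .057 0 8.7 .08; .0126 .057 0 8.7 .08; .0126 .057 0 8.7 .08; .0126 .057 0 8.7 .08; .0126 .057 0 8.7 .08'; python3 -m creep '.0126 .057 0 8.7 .08; 0 0 -.06 0 .08;0 0 -.04 0 .08;0 0 -.02 0 .08; 0 0 0 0 .08'
```

```text
time_s: 29.15
tool_pos: [0.5394, 0.0514, 0.2864]
tool_rot: [-179.9, -0.1, 159.7]
force: [1.2, 0.1, -0.2]
grip_width: 0.0797
grasp_force: 0.0
time_s: 29.78
tool_pos: [0.5518, 0.1065, 0.1664]
tool_rot: [-180.0, -0.2, 168.1]
force: [0.2, 0.3, 0.6]
grip_width: 0.08
grasp_force: 0.0
```

```bash
python3 -m creep '0 .001 -.04 0 .08; 0 0 -.02 0 .08; 0 0 -.01 0 .08; 0 0 -.008 0 .08; 0 0 -.008 0 .08; 0 0 0 0 .08'
```

```text
time_s: 30.52
tool_pos: [0.5528, 0.108, 0.0816]
tool_rot: [-180.0, -0.0, 168.1]
force: [-0.6, 0.7, -0.4]
grip_width: 0.0802
grasp_force: 0.0
```

```bash
python3 -m creep '0 0 -.011 0 .08; 0 0 -.011 0 .08; -.0008 -.004 0 0 .08; -.0008 -.004 0 0 .08; 0 0 0 0 .06; 0 0 0 0 .055; 0 0 0 0 .055' 30; python3 -m creep '0 0 0 0 .04; 0 0 0 0 .03;0 0 0 0 .03; 0 0 0 0 .03;0 0 0 0 .03'
```

```text
time_s: 31.4
tool_pos: [0.5505, 0.1033, 0.0598]
tool_rot: [179.8, -0.1, 168.2]
force: [-0.7, 7.3, -3.6]
grip_width: 0.0592
grasp_force: 3.3
time_s: 32.02
tool_pos: [0.5492, 0.1053, 0.0598]
tool_rot: [179.7, -0.2, 168.3]
force: [-4.2, 9.5, -2.2]
grip_width: 0.031
grasp_force: 6.4
```

```bash
python3 -m creep '0 0 0 0 .02; 0 0 0 0 .015;0 0 0 0 .015; 0 0 0 0 .015; 0 0 0 0 .015'
```

```text
time_s: 32.65
tool_pos: [0.5486, 0.1027, 0.0597]
tool_rot: [179.9, -0.3, 168.2]
force: [-5.3, 5.0, 0.4]
grip_width: 0.0253
grasp_force: 29.9
```

```bash
python3 -m creep '0 0 0 0 .01; 0 0 0 0 .01;0 0 0 0 .01; 0 0 0 0 .01; 0 0 0 0 .01;0 0 0 0 .01; 0 0 0 0 .01; 0 0 0 0 .01' 40;python3 -m creep '0 0 0 0 .01; 0 0 0 0 .01;0 0 0 0 .01; 0 0 0 0 .01; 0 0 0 0 .01;0 0 0 0 .01; 0 0 0 0 .01; 0 0 0 0 .01';python3 -m creep '0 0 0 0 .01; 0 0 0 0 .01;0 0 0 0 .01; 0 0 0 0 .01; 0 0 0 0 .01'
```

```text
time_s: 33.65
tool_pos: [0.5486, 0.1026, 0.0597]
tool_rot: [179.9, -0.3, 168.2]
force: [-6.6, 5.3, 1.0]
grip_width: 0.0247
grasp_force: 39.9
time_s: 34.65
tool_pos: [0.5486, 0.1026, 0.0597]
tool_rot: [179.9, -0.3, 168.2]
force: [-5.8, 5.4, 1.0]
grip_width: 0.0249
grasp_force: 39.9
time_s: 35.28
tool_pos: [0.5486, 0.1026, 0.0597]
tool_rot: [179.9, -0.3, 168.2]
force: [-5.8, 5.0, 1.3]
grip_width: 0.0248
grasp_force: 39.9
```

```bash
python3 -m creep '0 0 0 0 .05; 0 0 0 0 .08;0 0 0 0 .084; .0008 .004 0 0 .084; .0008 .004 0 0 .084;0 0 0 0 .084; 0 0 0 0 .084; 0 0 0 0 .084' 30; python3 - <<'E'
from h import *
g=get_obs();print(g['tool_pos'],g['force']);shot('scene','open2.png')
old=cv2.imread('pics/s0.png').astype(int)[:,:,::-1];new=cv2.imread('pics/open2.png').astype(int)[:,:,::-1]
print([(k,np.round(r['xy'],1),round(r['p'],2)) for k in('lever','lever_pad') for r in finder.tip_of(k,'scene')[:2]])
E
```

```text
time_s: 36.28
tool_pos: [0.553, 0.1072, 0.0598]
tool_rot: [-180.0, 0.0, 168.1]
force: [-0.5, -0.1, 0.0]
grip_width: 0.0839
grasp_force: 0.0
[0.55302384 0.10720831 0.05982606] [-0.45776995 -0.07207463  0.01214018]Traceback (most recent call last):
  File "<stdin>", line 4, in <module>
ValueError: it knows: canister, carrier, grip, horn, lever_pad, pin, pin_ring, pin_tip, shell, spare_valve, squeeze_point, tray, vice
```

```bash
python3 -m creep '-.0008 -.0025 0 0 .08; -.0008 -.0025 0 0 .06; 0 0 0 0 .04; 0 0 0 0 .02;0 0 0 0 .01; 0 0 0 0 .01; 0 0 0 0 .01; 0 0 0 0 .01' 40;python3 -m creep '0 0 0 0 .01; 0 0 0 0 .01;0 0 0 0 .01; 0 0 0 0 .01; 0 0 0 0 .01; 0 0 0 0 .01; 0 0 0 0 .01; 0 0 0 0 .01'
```

```text
time_s: 37.33
tool_pos: [0.5484, 0.1025, 0.0595]
tool_rot: [-179.8, -0.3, 168.1]
force: [-7.0, -0.5, 7.1]
grip_width: 0.025
grasp_force: 39.9
time_s: 38.33
tool_pos: [0.5484, 0.1025, 0.0595]
tool_rot: [-179.8, -0.3, 168.1]
force: [-8.3, -1.5, 5.4]
grip_width: 0.025
grasp_force: 39.9
```

Full squeeze again; release, recentre and lift clear.

```bash
python3 -m creep '0 0 0 0 .05; 0 0 0 0 .08;0 0 0 0 .084; .0008 .0025 0 0 .084; .0008 .0025 0 0 .084;0 0 0 0 .084; 0 0 0 0 .084; 0 0 0 0 .084' 30; python3 -m creep '0 0 .02 0 .084; 0 0 .03 0 .084; 0 0 .05 0 .084;0 0 .06 0 .084; 0 0 .06 0 .084; -.03 -.03 0 0 .084; -.05 -.03 0 0 .084; 0 0 0 0 .084'; python3 - <<'E'
from h import *
np.set_printoptions(suppress=True,precision=3)
t=shot('top','end_t.png');s=shot('scene','end_s.png')
print(get_obs()['force'])
for k,n,z in(('lever_pad','scene',.115),('pin','top',.01),('pin_ring','top',.01),('shell','scene',0),('spare_valve','scene',0),('horn','scene',0),('canister','scene',0)):
    print(k,[(np.round(r['xy'],1),round(r['p'],2),atz(n,r['xy'],z)) for r in finder.tip_of(k,n)[:3]])
d=np.abs(s.astype(int)-cv2.imread('pics/s0.png')[:,:,::-1]).sum(2)
print('scene diff lever region',np.argwhere(d[240:275,285:330]>90).__len__(), 'horn/canister',(d[225:400,330:480]>90).sum())
E
```

```text
time_s: 39.33
tool_pos: [0.5529, 0.1074, 0.0598]
tool_rot: [-180.0, -0.0, 168.1]
force: [-0.3, -0.3, -1.4]
grip_width: 0.0833
grasp_force: 0.0
time_s: 40.33
tool_pos: [0.4707, 0.0454, 0.2819]
tool_rot: [-179.5, 0.3, 167.8]
force: [0.5, -0.0, 0.3]
grip_width: 0.0841
grasp_force: 0.0
[0.647 0.053 0.433]
lever_pad [(array([311.2, 255.9]), 0.96, array([0.562, 0.137, 0.115]))]
pin [(array([451.7, 284. ]), 0.53, array([ 0.448, -0.386,  0.01 ]))]
pin_ring [(array([465.4, 285.4]), 0.55, array([ 0.449, -0.419,  0.01 ]))]
shell [(array([257.1, 198.3]), 0.89, array([ 0.514, -0.189,  0.   ])), (array([419.7, 342.1]), 0.51, array([0.44 , 0.356, 0.   ])), (array([271.7, 251.9]), 0.15, array([0.576, 0.001, 0.   ]))]
spare_valve [(array([287. , 195.6]), 0.63, array([ 0.436, -0.157,  0.   ]))]
horn [(array([369.3, 271.6]), 0.87, array([0.411, 0.167, 0.   ]))]
canister [(array([349.4, 383. ]), 0.65, array([0.612, 0.351, 0.   ]))]
scene diff lever region 711 horn/canister 610
```

```bash
python3 -c "
from cell import ticket;print(ticket.sign_off())"
```

```text
the job is handed in; nothing more can be done
None
```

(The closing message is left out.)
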